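# Pin the leaves onto the slab rest

## Task

Build up the stepped slab rest: lay the long leaf flat on the grey foot and the short leaf on top of it, both lying along the foot with their holes lined up over the hole in the foot. Then take the headed pin out of its wooden block and push it down through both leaves into the foot until its collar sits on the short leaf. Leave the finished stack unheld, and do not disturb the mug or the loupe.

Things in the scene. Friction and masses are not known exactly. Their poses are not given: they have to be found in the camera images.
- foot: Grey foot, fixed: block 160 mm long (x), 44 wide (y), 40 high, flat top; flanges 20 wide, 8 high, 176 long on both long sides (bolts to 12, ribs to 24 mm high). Origin: centre of underside; z up. One blind pin hole in the top, 15 mm across, 36 deep, at x = -55 mm, y = 0; this end faces roughly toward the robot.
- foot_hole (a point): Centre of the mouth of the pin hole in the foot, at the foot's top surface (40 mm above the table).
- long_leaf: Loose flat aluminium bar 150 mm long (x), 44 wide (y), 16 thick, about 0.29 kg, flat on the table on either side of the foot. Origin: centre of underside; z up. One through hole 17 mm across at x = -50 mm, y = 0 (this end roughly toward the robot); thin scribed line near the other end. In place, its hole end is flush with the foot's hole end.
- long_leaf_hole (a point): Centre of the hole of the long leaf, at its top face.
- short_leaf: Loose flat aluminium bar like the long one, but 90 mm long (x), 44 wide (y), 16 thick, about 0.17 kg, flat on the table on the other side of the foot. Origin: centre of underside; z up. One through hole 17 mm across at x = -20 mm, y = 0 (this end roughly toward the robot); scribed line near the other end.
- short_leaf_hole (a point): Centre of the hole of the short leaf, at its top face.
- pin_block: Wooden block, fixed, standing 1 mm above z = 0 (the right half of the table top is 1 mm higher), 60 x 60 mm and 50 mm high, with one upright hole 15 mm across and 40 mm deep in the middle of its top, in which the pin stands. Origin: centre of the underside.
- pin: Loose steel pin, 94 mm long, 0.1 kg, upright in the wooden block, its tip 11 mm above the table top (z = 0). Origin: the tip; z toward the head. Shank 12 mm across to z = 62 mm, the lowest 10 mm tapering to 5 mm; collar 30 across, z = 62 to 68; round grip 22 across, z = 68 to 94, taken from above. Home through both leaves, its tip is 10 mm above the foot's underside.
- pin_tip (a point): The tip of the pin.
- mug: White dotted mug, 78 x 114 mm and 93 mm high, a bystander at the left. Origin: centre of the underside.
- loupe: Small folding loupe with black ring, 30 x 58 x 14 mm, a bystander at the left. Origin: centre of the underside.
Things that resemble listed ones, but are neither listed nor needed, are in the scene too. Leave any blue, pink or yellow look-alike of the short_leaf alone.

How it is judged:
On the way, in this order (a step that is already met when the one before it is completed fails the run):
1. the long leaf lies on the foot with its hole roughly over the foot's hole (horizontal distance between long_leaf_hole and foot_hole below 0.012 m and z of long_leaf in the frame of foot between 0.037 and 0.044 m and x of long_leaf in the frame of foot above -0.04 m), for 0.2 s.
2. the short leaf lies on the long leaf with its hole roughly over the foot's hole (all of step 1 and horizontal distance between short_leaf_hole and foot_hole below 0.012 m and z of short_leaf in the frame of foot between 0.053 and 0.06 m and x of short_leaf in the frame of foot above -0.06 m), for 0.2 s.
3. the pin stands through both leaves, fully home in the foot (all of step 2 and z of pin_tip in the frame of foot below 0.014 m and horizontal distance between pin_tip and foot_hole below 0.005 m and angle between pin's own z axis and vertical below 0.08 rad), for 0.2 s.
At the end, for the whole second after the job is handed in: Long leaf flat on the foot, short leaf flat on it, both along the foot (0.12 rad), holes within 6 mm of the foot hole; pin upright (0.08 rad) through both, tip within 5 mm of the hole axis, under 14 mm above the foot's underside; all at rest; mug and loupe moved under 25 mm (horizontal distance between each of long_leaf_hole, short_leaf_hole and foot_hole below 0.006 m and z of long_leaf in the frame of foot between 0.037 and 0.044 m and x of long_leaf in the frame of foot above -0.03 m and angle between the x axis of each of long_leaf, short_leaf and the x axis of foot, either way round below 0.12 rad and z of short_leaf in the frame of foot between 0.053 and 0.06 m and x of short_leaf in the frame of foot above -0.055 m and z of pin_tip in the frame of foot below 0.014 m and horizontal distance between pin_tip and foot_hole below 0.005 m and angle between pin's own z axis and vertical below 0.08 rad and linear speed of each of long_leaf, short_leaf, pin below 0.02 m/s); the robot touches nothing.
It fails at once if the mug is moved more than 25 mm (distance of mug from where it was at the start of the episode above 0.025 m).
It fails at once if the loupe is moved more than 25 mm (distance of loupe from where it was at the start of the episode above 0.025 m).
It also fails if it takes over 72 s, if anything falls off the work surface, if the arm or the gripper's body presses on something with over 40 N, if the wrist force passes 120 N, or if a joint passes its speed limit or range.

## Robot

A 7-joint arm with a two-finger parallel gripper is mounted at the origin on a cart in front of the work surface, level with it; the furniture and walls round the work are solid. World frame = base frame: x ahead of the robot, y to its left, z up, the work surface at z = 0. Lengths are in m, angles in rad, forces in N, time in s.
With the tool pointing down it reaches from about 0.425 to 0.875 m from the base axis. Payload 4.7 kg.
Tool frame: the origin (TCP) lies midway between the tips of the shut fingers; the grasp point (between the pads) lies 19 mm behind it; z points along the fingers, y is the line along which they close (so a half turn about z gives the same grasp; the last joint's range is limited). The gripper opens to 87 mm and grips with 3 to 60 N. Pads are 19 mm wide; open, the fingers measure 117 mm over their backs; the gripper's body (75 mm by 190 mm) begins 51 mm behind the grasp point.
Start: joints at [-1.107, 0.321, -0.07, 1.45, 0.023, 1.371, -0.057], TCP at [0.283, 0.585, 0.223] pointing down, gripper open.
Joint ranges: [-2.86, 2.86], [-0.3, 2.09], [-1.38, 1.24], [0.06, 2.45], [-1.56, 4.7], [0.09, 2.05], [-2.69, 2.69]. Speed limits (rad/s): [2.57, 2.57, 3.14, 3.14, 3.14, 3.14, 3.14].

## Interface

Orientations are given as a rotation vector (axis times angle).
In Python, from bench import ctrl gives the robot as it stands. The module is installed in compiled form; this text tells all that it offers.
- The arm moves only by the shell command python3 -m handwheel 'ROWS' [FORCE]. ROWS is JSON, a list of rows, each a list of 7 numbers: the finger opening in m, from 0 to 0.087, then the shift along the tool's x, y, z in m, then the turn, a rotation vector about the tool's x, y, z in degrees. A call has 1 to 12 rows; each row shifts and turns the commanded pose from where the row before left it, along the tool's axes as they then stand; what a row does not reach is not made up. A row lasts 1/8 s, in which the tool goes at most 62.5 mm and 10.7 degrees, less where a joint would pass 70% of its speed; a pose out of reach is approached as far as the arm can. A call is refused whole if a number of a shift passes 0.0625 or a number of a turn 10.7, either way. A call with a gripper value outside its range is refused whole. The fingers move at their own pace and stop on an object; FORCE is the grip in N (left out, the last holds). Time passes only in rows, so rows that do not move let the fingers close. It gives the time, the measured TCP pose, the force, the opening and the grip force at its end, in the units of the state.
- ctrl.get_state(): the state, without advancing time (a new reading comes with each control period).
- ctrl.get_image(name): name is "side" or "top" or "wrist"; returns (picture, depth): 480x640x3 uint8, blue, green, red; 480x640 float32, m along the optical axis (not along the pixel's ray), 0 where there is no reading.
- ctrl.camera_info(name): a dict with "intrinsics" (3x3 intrinsics, pixels), "R" (3x3) and "t" (3): a world point X has camera coordinates R X + t. Camera axes: x right, y down, z forward; pixel columns grow to the right and rows downward; lengths in m; the calibration is good to about 2 mm. A picture is of the moment at which its call begins: read the wrist's pose just before it. camera_info takes no time and is no camera call; for the wrist camera it gives the pose at the moment of the call.
- ctrl.close_job(): hands the job in; it is judged then, once.
The state is a dict: "time": time; "joint_positions": joint angles; "qd": joint speeds; "joint_torque": joint torques, N m; "position": TCP position; "tool_rot": TCP orientation; "ft_force": force on the tool from outside, world axes, zero at the start; "torque": the same for the moment, N m; "grip_width": opening from 0.0 (shut) to 1.0 (fully open); "grip_force": force on a finger pad.
Only numpy, scipy, OpenCV 4.12 (cv2) and the standard library are available. Lean on these libraries where they do the work, as an engineer would, in place of code of your own. Each camera call takes 0.05 s, during which the arm holds its last target. There are 200 camera calls.

## Working session

There is one attempt and no reset: what is moved stays moved. The work goes in short steps, Python scripts to look and compute and a shell command to move; the robot and the scene stay as the last step left them, time stands still between calls to the robot, and variables do not carry over. Pictures are saved under pics/ and viewed, at most 13 in all, crops included, and the job is handed in when it is done.

```bash
mkdir -p pics
cat > h.py <<'E'
import numpy as np, cv2
from scipy.spatial.transform import Rotation as Ro
from bench import ctrl
def grab(n,tag):
    ci=ctrl.camera_info(n); im,d=ctrl.get_image(n)
    np.savez(f'pics/{tag}.npz',im=im,d=d,K=ci['intrinsics'],R=ci['R'],t=ci['t']); cv2.imwrite(f'pics/{tag}.png',im)
def load(tag): return np.load(f'pics/{tag}.npz')
def ray(c,u,v,z):
    K,R,t=[np.array(c[k]) for k in('K','R','t')]
    o=-R.T@t; r=R.T@np.linalg.inv(K)@np.array([u,v,1.]); return o+r*(z-o[2])/r[2]
def cloud(c):
    K,R,t=[np.array(c[k]) for k in('K','R','t')]; d=c['d']
    v,u=np.indices(d.shape); p=np.stack([(u-K[0,2])/K[0,0]*d,(v-K[1,2])/K[1,1]*d,d],-1)
    return (p-t.ravel())@R
def proj(c,X):
    p=np.array(c['R'])@np.array(X)+np.array(c['t']).ravel(); q=np.array(c['K'])@p; return q[:2]/q[2]
E
python3 - <<'E'
from h import *
for n in('top','side','wrist'): grab(n,n+'0')
s=ctrl.get_state(); print(s)
for n in('top','side','wrist'):
    c=load(n+'0'); print(n,c['K'].tolist(),(-c['R'].T@c['t'].ravel()).round(3),c['R'].round(3).tolist())
print(Ro.from_rotvec(s['tool_rot']).as_matrix().round(3))
E
```

```text
{'time': 0.15, 'joint_positions': array([-1.10687431,  0.32164024, -0.07006956,  1.451408  ,  0.02258859,
        1.37076847, -0.05688032]), 'qd': array([-0.00099008, -0.00276553,  0.00282642, -0.00404832, -0.00191732,
       -0.00173169,  0.00156903]), 'joint_torque': array([-5.79258540e-04, -4.91802478e+01, -4.04857602e-01, -3.12876964e+01,
       -6.40386762e-02,  4.03851829e-02,  9.47628178e-05]), 'position': array([0.28248991, 0.58494629, 0.22171409]), 'tool_rot': array([-7.00540046e-01, -3.06224034e+00,  2.22596028e-03]), 'ft_force': array([-0.3404182 , -0.4438214 ,  0.40805435]), 'torque': array([-0.00772742, -0.02679964, -0.03831469]), 'grip_force': 0.0, 'grip_width': 0.9994876916250627}
top [[446.9856026391808, 0.0, 320.07871216879334], [0.0, 446.9856026391808, 238.13778893543986], [0.0, 0.0, 1.0]] [0.424 0.023 1.215] [[-0.001, -1.0, -0.0], [-0.996, 0.001, -0.094], [0.094, 0.0, -0.996]]
side [[513.8213348349972, 0.0, 323.5988900358368], [0.0, 513.8213348349972, 238.59558934782154], [0.0, 0.0, 1.0]] [ 0.46  -0.93   0.723] [[0.997, -0.082, 0.014], [-0.037, -0.588, -0.808], [0.074, 0.805, -0.589]]
wrist [[361.74618281020344, 0.0, 320.0948826877245], [0.0, 361.74618281020344, 242.5560791946072], [0.0, 0.0, 1.0]] [0.209 0.62  0.384] [[0.435, 0.9, -0.002], [0.859, -0.415, 0.298], [0.268, -0.131, -0.954]]
[[-0.901  0.435 -0.001]
 [ 0.435  0.901 -0.001]
 [-0.    -0.001 -1.   ]]
```

View pics/top0.png

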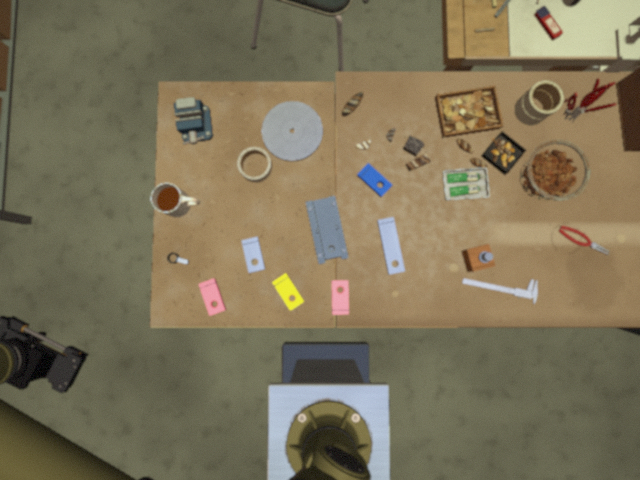

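View pics/side0.png

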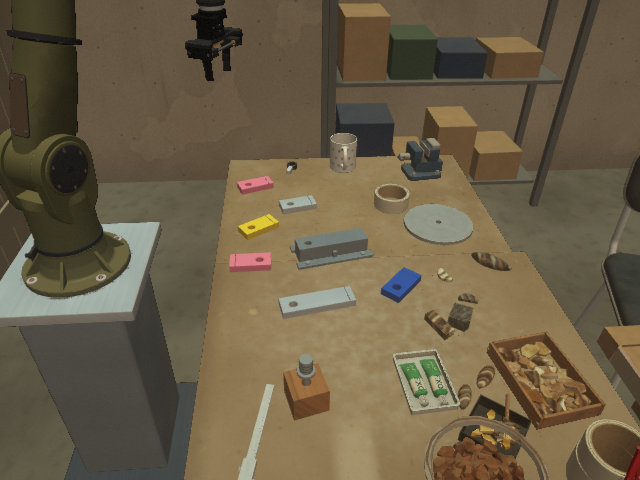

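The long leaf is the long silver bar at top px (391,246), hole at (395,264). Five things could be the short leaf: silver (252,254), pink (210,297), pink (340,297), yellow (288,292) and blue (375,180). The silver one fits, since it is bare aluminium on the other side of the foot. The foot is at (327,230) and the pin in its block at (484,257). I'll confirm this in a crop.

Run:
```python
from h import *
c=load('top0'); im=c['im']
cv2.imwrite('pics/crop1.png',cv2.resize(im[205:310,195:345+0],None,fx=5,fy=5,interpolation=cv2.INTER_CUBIC))
P=cloud(c)
def blob(tag,x0,y0,x1,y1):
    c=load(tag); im=c['im'].astype(int); P=cloud(c)
    m=np.zeros(im.shape[:2],np.uint8); s=im[y0:y1,x0:x1]; m[y0:y1,x0:x1]=(s[...,0]>s[...,2]-2)
    n,l,st,ce=cv2.connectedComponentsWithStats(m); k=1+np.argmax(st[1:,4]); b=(l==k)
    return c,b,P
for nm,box in dict(long=(370,210,412,280),short=(235,230,270,278),foot=(300,190,355,268)).items():
    c,b,P=blob('top0',*box); z=np.median(P[b][:,2]); 
    hull=cv2.convexHull(np.argwhere(b)[:,::-1].astype(np.float32)).reshape(-1,2)
    w=np.array([ray(c,u,v,z)[:2] for u,v in hull],np.float32)
    print(nm,'z med',z.round(4),np.percentile(P[b][:,2],[5,95]).round(4),cv2.minAreaRect(w*1000))
print('table',np.median(P[285:300,240:270].reshape(-1,3),0),np.median(P[285:300,400:440].reshape(-1,3),0))
q=P[240:275,455:500].reshape(-1,3)
for lo,hi in((.03,.07),(.09,.12)):
    k=q[(q[:,2]>lo)&(q[:,2]<hi)]; print('pin/block',len(k),np.median(k,0).round(4),k[:,:2].mean(0),np.percentile(k,[2,98],axis=0).round(3).tolist())
# two-view triangulation of hole centres (top,side) picked by eye
```

```text
long z med 0.0158 [0.0111 0.0196] ((517.856689453125, -167.05569458007812), (149.91665649414062, 45.632850646972656), 11.081741333007812)
short z med 0.0149 [0.0098 0.0186] ((493.5626220703125, 203.8853302001953), (90.38215637207031, 45.28970718383789), 13.331101417541504)
foot z med 0.0356 [0.004  0.0418] ((558.528564453125, 5.654315948486328), (168.13687133789062, 79.5802230834961), 11.858661651611328)
table [ 0.3924671   0.19977852 -0.00102644] [ 3.92034218e-01 -2.44834898e-01  3.01601498e-04]
pin/block 460 [ 0.4787 -0.387   0.0495] [ 0.48100651 -0.39049174] [[0.45, -0.428, 0.033], [0.513, -0.363, 0.054]]
pin/block 75 [ 0.4811 -0.3951  0.1034] [ 0.4815367  -0.39518541] [[0.471, -0.406, 0.094], [0.491, -0.386, 0.107]]
```

View pics/crop1.png

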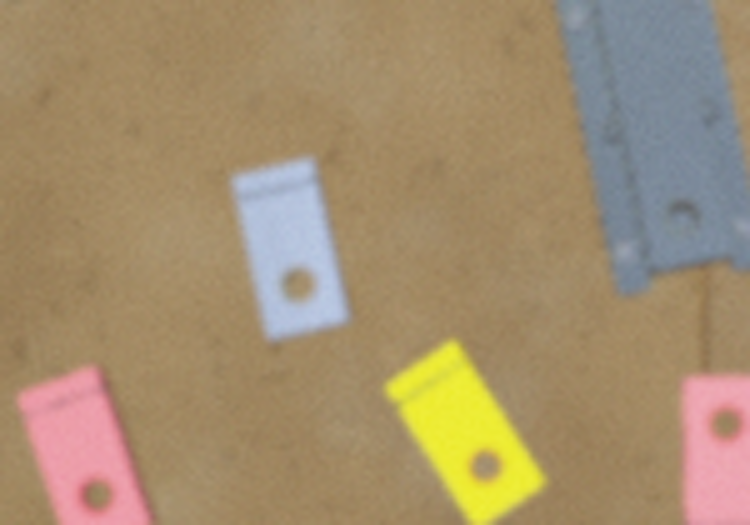

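The crop shows the silver short leaf, with its hole at top px (254.6,262) toward the robot and its scribed line at the far end. The pink and yellow pieces are decoys. The foot hole is at (331.8,247.4). Next I'll look closer with the wrist camera, passing over the short leaf, the foot and then the long leaf.

```bash
cat >> h.py <<'E'
def delta(x,y,z,yd=None):
    "tool turn about z (deg), then shift in turned tool axes; yd = world angle of tool y"
    s=ctrl.get_state(); M=Ro.from_rotvec(s['tool_rot']).as_matrix()
    cur=np.degrees(np.arctan2(M[1,1],M[0,1])); yd=cur if yd is None else yd
    tw=(cur-yd+90)%180-90
    a=np.radians(cur-tw); Y=np.array([np.cos(a),np.sin(a),0]); X=np.array([-np.sin(a),np.cos(a),0]) 
    D=np.array([x,y,z])-s['position']
    print('t',round(s['time'],2),'pos',s['position'].round(4),'yaw',cur.round(2),'tilt',M[:2,2].round(4),'turn',round(tw,2),'shift mm',(1000*np.array([D@X,D@Y,-D[2]])).round(1),'q',s['joint_positions'].round(2),'F',s['ft_force'].round(1),'w',s['grip_width'],s['grip_force'])
E
python3 - <<'E'
from h import *
c=load('top0')
print('foothole',ray(c,331.8,247.4,.04),'short hole',ray(c,254.6,262,.016),'long hole',ray(c,395,264,.017))
delta(.475,.20,.16,103)
E
```

```text
foothole [ 0.51001421 -0.00802984  0.04      ] short hole [0.47274951 0.19841062 0.016     ] long hole [ 0.46699085 -0.17766757  0.017     ]
t 0.15 pos [0.2825 0.5849 0.2217] yaw 64.23 tilt [-0.0006 -0.0013] turn -38.77 shift mm [-101.  -418.4   61.7] q [-1.11  0.32 -0.07  1.45  0.02  1.37 -0.06] F [-0.3 -0.4  0.4] w 0.9994876916250627 0.0
```

```bash
python3 -m handwheel '[[0.087,0,0,0,0,0,-9.7],[0.087,0,0,0,0,0,-9.7],[0.087,0,0,0,0,0,-9.7],[0.087,0,0,0,0,0,-9.7]]' 
python3 -m handwheel '[[0.087,-0.0101,-0.0418,0,0,0,0],[0.087,-0.0101,-0.0418,0,0,0,0],[0.087,-0.0101,-0.0418,0,0,0,0],[0.087,-0.0101,-0.0418,0,0,0,0],[0.087,-0.0101,-0.0418,0,0,0,0],[0.087,-0.0101,-0.0418,0.006,0,0,0],[0.087,-0.0101,-0.0418,0.014,0,0,0],[0.087,-0.0101,-0.0418,0.014,0,0,0],[0.087,-0.0101,-0.0418,0.014,0,0,0],[0.087,-0.0101,-0.0418,0.014,0,0,0],[0.087,0,0,0,0,0,0],[0.087,0,0,0,0,0,0]]'
python3 - <<'E'
from h import *
grab('wrist','w1'); delta(.52,-.008,.17,102)
c=load('w1'); print(c['R'].round(3).tolist(),(-c['R'].T@c['t'].ravel()).round(3)); print(proj(c,[.473,.198,.016]))
E
```

```text
time: 0.65
position: [0.2825, 0.5851, 0.2221]
tool_rot: [0.365, -3.12, 0.001]
ft_force: [-0.2, 0.0, -0.1]
grip_width: 1.002
grip_force: 0.0
time: 2.15
position: [0.475, 0.2014, 0.1605]
tool_rot: [0.356, -3.121, -0.001]
ft_force: [0.6, -0.0, -0.1]
grip_width: 1.0
grip_force: 0.0
t 2.2 pos [0.4749 0.2021 0.1607] yaw 103.11 tilt [0.0001 0.0007] turn 1.11 shift mm [  -0.4 -214.9   -9.3] q [-0.58  0.08  0.13  1.87 -0.01  1.2   1.36] F [ 0.1 -0.6 -0.2] w 0.9989657430887864 0.0
[[-0.225, 0.974, -0.0], [0.93, 0.215, 0.298], [0.29, 0.067, -0.955]] [0.395 0.182 0.323]
[317.72466008 224.53412068]
```

View pics/w1.png

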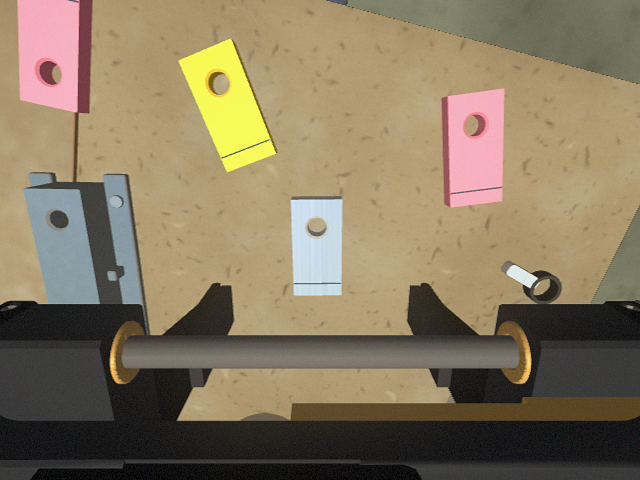

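The wrist image shows the short leaf at (316,245), with its hole at (316.5,227) and scribed line at row 284. The foot is on the left, with its hole at (59,219).

```bash
python3 -m handwheel '[[0.087,0,-0.043,-0.002,0,0,1.1],[0.087,0,-0.043,-0.002,0,0,0],[0.087,0,-0.043,-0.002,0,0,0],[0.087,0,-0.043,-0.002,0,0,0],[0.087,0,-0.043,-0.001,0,0,0],[0.087,0,0,0,0,0,0],[0.087,0,0,0,0,0,0]]'
python3 - <<'E'
from h import *
grab('wrist','w2')
c=load('w2'); print(proj(c,[.51,-.008,.04]),proj(c,[.473,.2,.016]))
delta(.467,-.178,.15,101)
E
python3 -m handwheel '[[0.087,0,-0.030,0,0,0,0],[0.087,0,-0.04,0,0,0,0],[0.087,0,-0.04,0,0,0,0],[0.087,0,-0.04,0,0,0,0],[0.087,0,-0.02,0,0,0,0],[0.087,0,0,0,0,0,0],[0.087,0,0,0,0,0,0]]'
python3 - <<'E'
from h import *
grab('wrist','w3')
c=load('w3'); print(proj(c,[.51,-.008,.04]),proj(c,[.467,-.178,.017]),proj(c,[.4815,-.395,.1]))
delta(.518,-.167,.15,101)
a=load('w2')['im'];b=c['im']
cv2.imwrite('pics/w23.png',np.vstack([a[:300],b[:300]]))
E
```

```text
time: 3.08
position: [0.5206, -0.0075, 0.1697]
tool_rot: [-0.33, 3.124, 0.001]
ft_force: [0.1, -0.5, -0.5]
grip_width: 1.004
grip_force: 0.0
[323.03428549 219.73989752] [557.65890314 221.05940998]
t 3.12 pos [ 0.5205 -0.0071  0.1696] yaw 102.1 tilt [0.0001 0.0009] turn 1.1 shift mm [  85.1 -157.6   19.6] q [-0.35  0.08  0.33  1.85 -0.03  1.22  1.77] F [-0.1  0.9 -0.6] w 1.0000438535840332 0.0
time: 4.0
position: [0.5559, -0.173, 0.1693]
tool_rot: [0.331, -3.124, -0.002]
ft_force: [0.1, -0.7, -0.4]
grip_width: 1.0
grip_force: 0.0
[527.15252786 219.9520769 ] [337.5375552  121.90249991] [-25.71003674  62.38854553]
t 4.05 pos [ 0.556  -0.173   0.1694] yaw 102.11 tilt [-0.0002  0.0013] turn 1.11 shift mm [36.1 13.2 19.4] q [-0.14  0.22  0.46  1.71 -0.1   1.24  2.12] F [1.2 0.6 0.2] w 1.0014928628524882 0.0
```

View pics/w23.png

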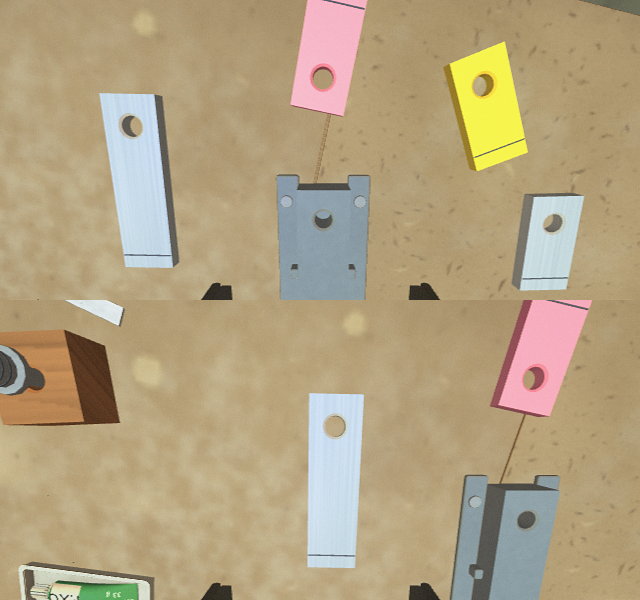

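In the upper picture (w2), the long leaf's hole is at (131,126), the foot hole at (322.5,219) and the short leaf's hole at (553,223). In the lower one (w3), the long leaf's hole is at (335,126), the foot hole at (526,220), and the pin block is at the left. I'll triangulate the heights and fit the axes.

```bash
cat >> h.py <<'E'
def tri(obs):
    A=[];b=[]
    for tag,u,v in obs:
        c=load(tag);K,R,t=[np.array(c[k]) for k in('K','R','t')];P=K@np.c_[R,t.ravel()]
        for q,i in((u,0),(v,1)): A.append(q*P[2]-P[i])
    A=np.array(A); A/=np.linalg.norm(A[:,:3],axis=1)[:,None]
    x,*_=np.linalg.lstsq(A[:,:3],-A[:,3],rcond=None); return x,np.abs(A[:,:3]@x+A[:,3]).max()
def face(tag,u,v,z,T=150,win=130):
    "bright grey top face containing px near (u,v): rect in world mm at height z"
    c=load(tag); im=c['im'].astype(int); m=((im.min(2)>T)&(im[...,0]>=im[...,2]-3)).astype(np.uint8)
    k=np.zeros_like(m); k[max(0,v-win):v+win,max(0,u-win):u+win]=1; m&=k
    n,l,st,ce=cv2.connectedComponentsWithStats(m); 
    b=(l==1+np.argmax(st[1:,4])).astype(np.uint8)
    cs,h=cv2.findContours(b,cv2.RETR_CCOMP,cv2.CHAIN_APPROX_NONE)
    out=max(cs,key=cv2.contourArea); w=np.array([ray(c,*p[0],z)[:2] for p in out],np.float32)*1000
    holes=[cs[i] for i in range(len(cs)) if h[0][i][3]>=0 and cv2.contourArea(cs[i])>60]
    r=[]
    for q in holes:
        (x,y),wh,_=cv2.minAreaRect(q); r.append((x,y,wh,(ray(c,x,y,z)*1000).round(1)))
    print(tag,cv2.minAreaRect(w),r)
E
python3 - <<'E'
from h import *
print('short',tri([('w1',316.5,227),('w2',553,223)]))
print('long',tri([('w2',131.5,126),('w3',335,126)]))
print('foot',tri([('w1',59,219),('w2',322.5,219),('w3',526,220)]))
face('w1',316,245,.016); face('w2',548,250,.016); face('w3',335,180,.017); face('w2',140,180,.017)
c=load('w2'); im=c['im'].astype(int)
g=im[170:300,270:375].sum(2)//3
print(g[80,::3],g[60,::3])
# foot edge/symmetry: block end corners
P=cloud(c); q=P[190:300,270:375]; k=q[np.abs(q[...,2]-.04)<.006]; print(len(k),np.median(k[:,2])); print(cv2.minAreaRect((k[:,:2]*1000).astype(np.float32)))
E
```

```text
short (array([0.4757202 , 0.19750729, 0.01474306]), np.float64(2.398198681513586e-05))
long (array([ 0.47054698, -0.17930264,  0.01597695]), np.float64(1.4477714187055568e-05))
foot (array([ 0.51010903, -0.00814152,  0.03819279]), np.float64(0.0003947539830854163))
w1 ((488.8765563964844, 200.43661499023438), (77.40997314453125, 44.21417236328125), 13.471708297729492) [(316.0000305175781, 227.50003051757812, (23.33452033996582, 23.33452033996582), array([476. , 197.1,  16. ]))]
w2 ((495.1584167480469, 201.9442138671875), (90.07196807861328, 44.407867431640625), 13.45363998413086) [(553.7500610351562, 223.25003051757812, (21.21320343017578, 24.748737335205078), array([475.6, 197.4,  16. ]))]
w3 ((513.5133666992188, -171.00741577148438), (137.8003387451172, 44.467674255371094), 10.869726181030273) [(335.0, 126.00001525878906, (25.455848693847656, 25.455846786499023), array([ 470.6, -179.3,   17. ]))]
w2 ((519.771240234375, -170.2021484375), (150.3484649658203, 44.6011962890625), 10.799179077148438) [(130.50001525878906, 126.00001525878906, (27.577163696289062, 23.33452033996582), array([ 470.6, -179.6,   17. ]))]
[159 159 160 144 154 154 150 150 149 153 154 155 159 153 154 156 156 158
 155 155 155 152 156 155 158 155 154 150 152 149 151 149 133 153 151] [161 163 163 148 150 152 154 151 151 155 158 158 156 157 158 158 153 136
 137 149 160 156 153 157 158 154 157 151 151 153 150 151 147 150 150]
5474 0.040367517927687294
((533.4663696289062, -2.6750946044921875), (98.15973663330078, 44.03654098510742), 11.925410270690918)
```

Run:
```python
from h import *
delta(.5197,-.1700,.005,100.8)
```

```text
t 4.05 pos [ 0.556  -0.173   0.1694] yaw 102.11 tilt [-0.0002  0.0013] turn 1.31 shift mm [ 35.    9.8 164.4] q [-0.14  0.22  0.46  1.71 -0.1   1.24  2.12] F [1.2 0.6 0.2] w 1.0014928628524882 0.0
```

```bash
python3 -m handwheel '[[0.087,0,0,0,0,0,1.3],[0.087,0.018,0.005,0.02,0,0,0],[0.087,0.017,0.0048,0.025,0,0,0],[0.087,0,0,0.03,0,0,0],[0.087,0,0,0.03,0,0,0],[0.087,0,0,0.025,0,0,0],[0.087,0,0,0,0,0,0]]'
python3 - <<'E'
from h import *
delta(.5197,-.1700,.005,100.8)
E
```

```text
time: 4.92
position: [0.5178, -0.1712, 0.0379]
tool_rot: [0.291, -3.124, -0.002]
ft_force: [-0.5, -0.3, 0.4]
grip_width: 1.0
grip_force: 0.0
t 4.92 pos [ 0.5178 -0.1712  0.0379] yaw 100.65 tilt [-0.0041  0.0009] turn -0.15 shift mm [-2.1  0.8 32.9] q [-0.12  0.29  0.45  1.92 -0.15  0.97  2.15] F [-0.5 -0.3  0.4] w 0.9998661974286386 0.0
```

```bash
python3 -m handwheel '[[0.087,-0.001,0.0005,0.016,0,0,0],[0.087,0,0,0.016,0,0,0],[0.087,0,0,0.001,0,0,0],[0.087,0,0,0,0,0,0]]'
python3 -c "
from h import *
delta(.5197,-.1700,.005,100.8)"
python3 -m handwheel '[[0.03,0,0,0,0,0,0],[0.03,0,0,0,0,0,0],[0.03,0,0,0,0,0,0],[0.03,0,0,0,0,0,0],[0.03,0,0,0,0,0,0],[0.03,0,0,0,0,0,0]]' 30
python3 -c "
from h import *
delta(.5197,-.1700,.1,100.8)"
```

```text
time: 5.42
position: [0.5204, -0.1719, 0.0066]
tool_rot: [-0.291, 3.128, -0.0]
ft_force: [1.0, -0.1, -0.6]
grip_width: 0.997
grip_force: 0.0
t 5.42 pos [ 0.5204 -0.1719  0.0066] yaw 100.62 tilt [ 0. -0.] turn -0.18 shift mm [0.4 2.  1.6] q [-0.11  0.34  0.44  1.94 -0.18  0.9   2.17] F [ 1.  -0.1 -0.6] w 0.9968045810654549 0.0
time: 6.18
position: [0.5203, -0.171, 0.0066]
tool_rot: [0.292, -3.128, -0.002]
ft_force: [-0.3, 2.3, 1.1]
grip_width: 0.505
grip_force: 30.0
t 6.17 pos [ 0.5203 -0.171   0.0066] yaw 100.65 tilt [-0.0004  0.0011] turn -0.15 shift mm [  0.4   1.1 -93.4] q [-0.11  0.34  0.44  1.94 -0.18  0.9   2.17] F [-0.3  2.3  1.1] w 0.5049002038073067 29.999274909496307
```

```bash
python3 -m handwheel '[[0.03,0,0,-0.015,0,0,0],[0.03,0,0,-0.025,0,0,0],[0.03,0,0,-0.03,0,0,0],[0.03,0,0,-0.03,0,0,-1.2],[0.03,0,0,0,0,0,0]]'
python3 -c "
from h import *
delta(.5594,.0023,.1,101.9)"
```

```text
time: 6.8
position: [0.5222, -0.1728, 0.1092]
tool_rot: [-0.322, 3.119, -0.003]
ft_force: [-0.4, -0.0, -3.9]
grip_width: 0.498
grip_force: 30.0
t 6.8 pos [ 0.5222 -0.1728  0.1092] yaw 101.79 tilt [ 0.0057 -0.0012] turn -0.11 shift mm [-72.5 163.7   9.2] q [-0.14  0.2   0.46  1.86 -0.1   1.1   2.13] F [-0.4 -0.  -3.9] w 0.49809250076478934 29.997305274009705
```

```bash
python3 -m handwheel '[[0.03,-0.010,0.0217,0,0,0,0],[0.03,-0.0125,0.028,0,0,0,0],[0.03,-0.0125,0.028,0,0,0,0],[0.03,-0.0125,0.028,0,0,0,0],[0.03,-0.0125,0.028,0,0,0,0],[0.03,-0.0125,0.03,0,0,0,0],[0.03,0,0,0,0,0,0],[0.03,0,0,0.02,0,0,0],[0.03,0,0,0.02,0,0,0],[0.03,0,0,0,0,0,0],[0.03,0,0,0,0,0,0]]'
python3 -c "
from h import *
delta(.5594,.0023,.0456,101.9); grab('wrist','w4')"
```

```text
time: 8.18
position: [0.5578, 0.0026, 0.0666]
tool_rot: [0.322, -3.125, 0.001]
ft_force: [0.9, 0.6, -3.5]
grip_width: 0.498
grip_force: 30.0
t 8.18 pos [0.5578 0.0026 0.0666] yaw 101.78 tilt [-0.     -0.0004] turn -0.12 shift mm [-1.5 -0.7 21. ] q [-0.35  0.26  0.34  1.87 -0.1   1.02  1.81] F [ 0.9  0.6 -3.5] w 0.49838820332713624 29.997583329677582
```

View pics/w4.png

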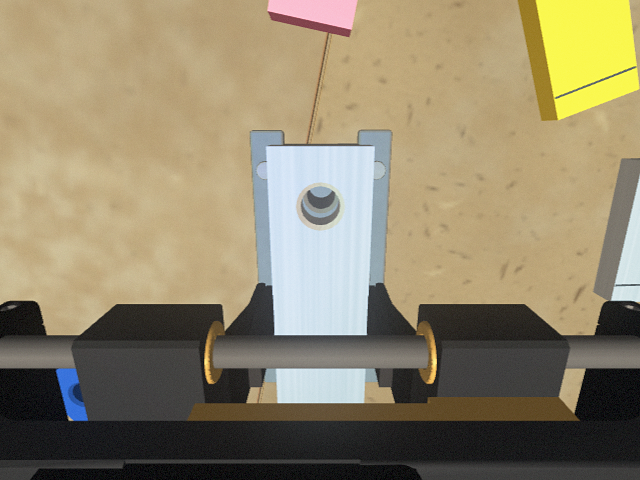

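The leaf is square over the foot, with its hole at (320,205) and the foot hole visible through it. I'll lower it and release.

```bash
python3 -m handwheel '[[0.03,-0.0015,-0.0007,0.008,0,0,-0.1],[0.03,0,0,0.008,0,0,0],[0.03,0,0,0.004,0,0,0],[0.03,0,0,0,0,0,0]]'
python3 -c "
from h import *
delta(.5594,.0023,.0456,101.9)"
```

```text
time: 8.72
position: [0.5591, 0.0029, 0.0461]
tool_rot: [0.326, -3.124, 0.0]
ft_force: [0.6, 0.3, -3.8]
grip_width: 0.503
grip_force: 30.0
t 8.72 pos [0.5591 0.0029 0.0461] yaw 101.93 tilt [-0.0007 -0.0001] turn 0.03 shift mm [-0.1 -0.7  0.5] q [-0.35  0.29  0.34  1.88 -0.11  0.99  1.82] F [ 0.6  0.3 -3.8] w 0.5029040175532685 29.99747335910797
```

```bash
python3 -m handwheel '[[0.03,0,-0.0005,0.001,0,0,0],[0.03,0,0,0,0,0,0],[0.087,0,0,0,0,0,0],[0.087,0,0,0,0,0,0],[0.087,0,0,0,0,0,0],[0.087,0,0,0,0,0,0],[0.087,0,0,-0.02,0,0,0],[0.087,0,0,-0.04,0,0,0],[0.087,0,0,-0.06,0,0,0],[0.087,0.02,0,-0.02,0,0,0],[0.087,0,0,0,0,0,0]]'
python3 -c "
from h import *
grab('wrist','w5'); delta(.4952,.2021,.005,103.46)
c=load('w5');u,v=proj(c,[.51,-.008,.056]).astype(int);print(u,v)
face('w5',u,v,.056)"
```

```text
time: 10.1
position: [0.5406, -0.002, 0.1876]
tool_rot: [-0.325, 3.121, 0.001]
ft_force: [0.1, 0.3, -0.3]
grip_width: 1.0
grip_force: 0.0
t 10.15 pos [ 0.5402 -0.0016  0.186 ] yaw 101.92 tilt [0.0017 0.0008] turn -1.54 shift mm [ -3.7 208.6 181. ] q [-0.37  0.11  0.35  1.79 -0.04  1.25  1.77] F [ 1.1 -0.7 -0.6] w 1.0001009910424283 0.0
321 194
w5 ((555.8734741210938, 2.496368408203125), (143.7954864501953, 48.73658752441406), 11.92501163482666) [(320.4999694824219, 317.4999694824219, (48.99999237060547, 2.999999523162842), array([621. ,  14.4,  56. ])), (320.2500305175781, 194.25001525878906, (24.748737335205078, 25.45584487915039), array([510.4,  -9.1,  56. ]))]
```

The long leaf's hole is within 1 mm of the foot hole. Next is the short leaf.

```bash
python3 -m handwheel '[[0.087,0,0,0,0,0,-1.5],[0.087,-0.001,0.04,0,0,0,0],[0.087,-0.001,0.042,0,0,0,0],[0.087,-0.001,0.042,0,0,0,0],[0.087,-0.0007,0.042,0.02,0,0,0],[0.087,0,0.0426,0.03,0,0,0],[0.087,0,0,0.04,0,0,0],[0.087,0,0,0.035,0,0,0],[0.087,0,0,0.02,0,0,0],[0.087,0,0,0,0,0,0],[0.087,0,0,0,0,0,0]]'
python3 -c "
from h import *
delta(.4952,.2021,.0045,103.46)"
```

```text
time: 11.52
position: [0.4954, 0.2022, 0.0406]
tool_rot: [-0.368, 3.12, -0.0]
ft_force: [0.7, 0.5, 0.7]
grip_width: 1.001
grip_force: 0.0
t 11.53 pos [0.4954 0.2022 0.0406] yaw 103.45 tilt [ 0.0001 -0.0001] turn -0.01 shift mm [ 0.2 -0.1 36.1] q [-0.59  0.25  0.17  1.94 -0.05  0.96  1.41] F [0.7 0.5 0.7] w 1.0006168560383124 0.0
```

```bash
python3 -m handwheel '[[0.087,0,0,0.018,0,0,0],[0.087,0,0,0.0175,0,0,0],[0.087,0,0,0,0,0,0],[0.03,0,0,0,0,0,0],[0.03,0,0,0,0,0,0],[0.03,0,0,0,0,0,0],[0.03,0,0,0,0,0,0],[0.03,0,0,0,0,0,0],[0.03,0,0,0,0,0,0]]' 30
python3 -c "
from h import *
delta(.5299,-.0034,.12,101.9)"
```

```text
time: 12.65
position: [0.4951, 0.2023, 0.0052]
tool_rot: [-0.367, 3.12, 0.0]
ft_force: [0.2, 0.6, 1.4]
grip_width: 0.503
grip_force: 30.0
t 12.65 pos [0.4951 0.2023 0.0052] yaw 103.43 tilt [0.0003 0.0003] turn 1.53 shift mm [   8.4 -208.4 -114.8] q [-0.59  0.29  0.17  1.96 -0.06  0.89  1.42] F [0.2 0.6 1.4] w 0.5025754191772384 30.000167191028595
```

```bash
python3 -m handwheel '[[0.03,0,0,-0.02,0,0,0],[0.03,0,0,-0.04,0,0,0],[0.03,0,0,-0.055,0,0,1.5],[0.03,0.0014,-0.025,0,0,0,0],[0.03,0.0014,-0.04,0,0,0,0],[0.03,0.0014,-0.04,0,0,0,0],[0.03,0.0014,-0.04,0,0,0,0],[0.03,0.0014,-0.04,0,0,0,0],[0.03,0.0014,-0.0234,0,0,0,0],[0.03,0,0,0.02,0,0,0],[0.03,0,0,0.02,0,0,0],[0.03,0,0,0,0,0,0]]'
python3 -m handwheel '[[0.03,0,0,0,0,0,0]]'
python3 -c "
from h import *
delta(.5298,-.0042,.0612,101.9);grab('wrist','w6')"
```

```text
time: 14.15
position: [0.528, -0.0037, 0.0782]
tool_rot: [0.326, -3.12, 0.0]
ft_force: [-0.5, 0.6, -1.9]
grip_width: 0.5
grip_force: 30.0
time: 14.28
position: [0.5302, -0.0035, 0.0805]
tool_rot: [-0.327, 3.124, -0.0]
ft_force: [0.0, -0.3, -1.7]
grip_width: 0.505
grip_force: 30.0
t 14.28 pos [ 0.5302 -0.0035  0.0805] yaw 101.93 tilt [0.0005 0.    ] turn 0.03 shift mm [ 0.5 -0.6 19.3] q [-0.35  0.19  0.34  1.93 -0.07  1.04  1.8 ] F [ 0.  -0.3 -1.7] w 0.5054636181826166 29.99972641468048
```

View pics/w6.png

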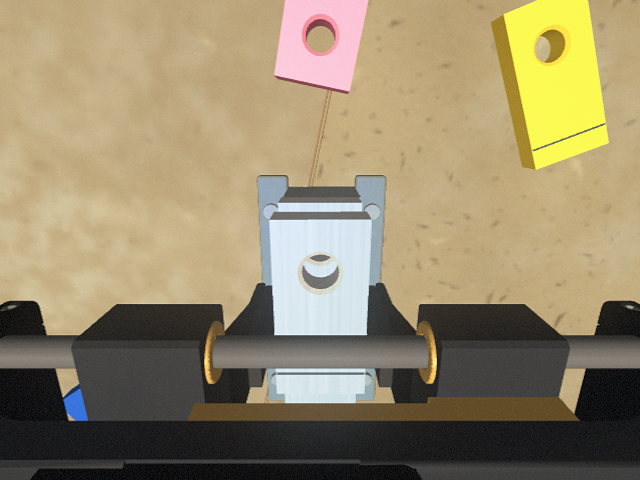

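The short leaf is held above the stack and aligned with it, its hole at (320,273). I'll lower it.

```bash
python3 -m handwheel '[[0.03,0.0005,-0.0006,0.008,0,0,0],[0.03,0,0,0.008,0,0,0],[0.03,0,0,0.003,0,0,0],[0.03,0,0,0.001,0,0,0],[0.03,0,0,0,0,0,0]]'
python3 -c "
from h import *
delta(.5298,-.0042,.0612,101.9)"
```

```text
time: 14.95
position: [0.5289, -0.0042, 0.0612]
tool_rot: [0.326, -3.123, -0.001]
ft_force: [-6.1, 0.0, 9.5]
grip_width: 0.504
grip_force: 30.0
t 14.95 pos [ 0.5289 -0.0042  0.0612] yaw 101.93 tilt [-0.0018  0.0005] turn 0.03 shift mm [-0.9 -0.2 -0. ] q [-0.35  0.21  0.34  1.94 -0.08  1.    1.81] F [-6.1  0.   9.5] w 0.5044884513233518 30.003222227096558
```

```bash
python3 -m handwheel '[[0.087,0,0,-0.0005,0,0,0],[0.087,0,0,0,0,0,0],[0.087,0,0,0,0,0,0],[0.087,0,0,0,0,0,0],[0.087,0,0,-0.02,0,0,0],[0.087,0,0,-0.04,0,0,0],[0.087,0,0,-0.05,0,0,0],[0.087,0.01,0,-0.02,0,0,0],[0.087,0,0,0,0,0,0],[0.087,0,0,0,0,0,0]]'
python3 -c "
from h import *
grab('wrist','w7'); delta(.46,-.395,.2)
c=load('w7');u,v=proj(c,[.51,-.008,.072]).astype(int);print(u,v)
face('w7',u,v,.072)
im=c['im'];cv2.imwrite('pics/w7c.png',cv2.resize(im[v-100:v+120,u-110:u+110],None,fx=2.7,fy=2.7))"
```

```text
time: 16.2
position: [0.5193, -0.0062, 0.1893]
tool_rot: [0.326, -3.123, -0.0]
ft_force: [-1.1, -0.1, 0.1]
grip_width: 0.999
grip_force: 0.0
t 16.25 pos [ 0.5191 -0.0062  0.189 ] yaw 101.94 tilt [-0.0022 -0.0003] turn 0.0 shift mm [ 138.3 -368.2  -11. ] q [-0.37  0.06  0.35  1.83 -0.02  1.26  1.76] F [ 0.4  0.7 -0.4] w 0.9954315143481646 0.0
321 225
w7 ((546.7105102539062, -4.41546630859375), (125.45066833496094, 52.357818603515625), 13.208138465881348) [(319.7500305175781, 224.25003051757812, (25.45584487915039, 26.16295051574707), array([509.7,  -9.4,  72. ]))]
```

View pics/w7c.png

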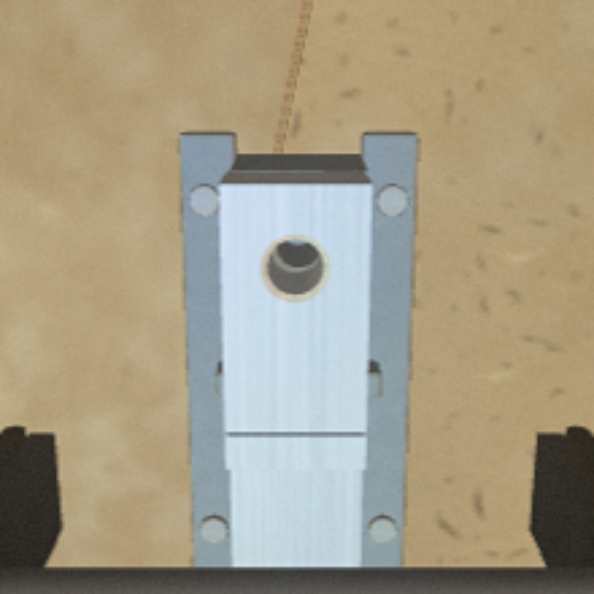

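The short leaf is flat on the long one, flush at the hole end. Its hole measures (0.5097,-0.0094), with the foot hole visible through it. Now the pin: I'll turn the wrist −30° to keep joint 7 away from its limit while moving over.

```bash
python3 -m handwheel '[[0.087,0.03,0,-0.01,0,0,0],[0.087,0.045,-0.03,0,0,0,0],[0.087,0.045,-0.035,0,0,0,0],[0.087,0.018,-0.055,0,0,0,0],[0.087,0,-0.058,0,0,0,0],[0.087,0,0,0,0,0,-10],[0.087,0,0,0,0,0,-10],[0.087,0,0,0,0,0,-10],[0.087,0,0,0,0,0,0]]'
python3 -c "
from h import *
delta(.46,-.395,.2)"
```

```text
time: 17.38
position: [0.4211, -0.2087, 0.1994]
tool_rot: [1.121, -2.933, -0.001]
ft_force: [-0.1, 0.4, -0.9]
grip_width: 1.001
grip_force: 0.0
t 17.38 pos [ 0.4211 -0.2087  0.1994] yaw 131.83 tilt [-0.0022  0.0001] turn 0.0 shift mm [  95.2 -164.7   -0.6] q [-0.24 -0.08  0.62  1.93  0.05  1.28  2.66] F [-0.1  0.4 -0.9] w 1.001279017813377 0.0
```

Joint 7 rose instead, to 2.66 against a 2.69 limit, so I'll turn the other way.

```bash
python3 -m handwheel '[[0.087,0,0,0,0,0,10],[0.087,0,0,0,0,0,10],[0.087,0,0,0,0,0,10],[0.087,0,0,0,0,0,10],[0.087,0,0,0,0,0,10],[0.087,0,0,0,0,0,10],[0.087,0,0,0,0,0,0]]'
python3 -c "
from h import *
delta(.46,-.385,.2)"
```

```text
time: 18.25
position: [0.4213, -0.2088, 0.1999]
tool_rot: [-0.494, -3.101, 0.0]
ft_force: [0.1, 0.6, -0.2]
grip_width: 1.0
grip_force: 0.0
t 18.25 pos [ 0.4213 -0.2088  0.1999] yaw 71.89 tilt [-0.0012  0.0001] turn 0.0 shift mm [-9.150e+01 -1.554e+02 -1.000e-01] q [-0.18 -0.08  0.57  1.93  0.04  1.28  1.62] F [ 0.1  0.6 -0.2] w 0.9996004202367472 0.0
```

```bash
python3 -m handwheel '[[0.087,-0.022,-0.038,0,0,0,0],[0.087,-0.023,-0.039,0,0,0,0],[0.087,-0.023,-0.039,0,0,0,0],[0.087,-0.023,-0.039,0,0,0,0],[0.087,0,0,0,0,0,0],[0.087,0,0,0,0,0,0]]'
cat >> h.py <<'E'
def pin(tag,x,y,zlo,zhi):
    c=load(tag); P=cloud(c); m=(np.hypot(P[...,0]-x,P[...,1]-y)<.03)&(P[...,2]>zlo)&(P[...,2]<zhi)
    n,l,st,ce=cv2.connectedComponentsWithStats(m.astype(np.uint8)); k=l==1+np.argmax(st[1:,4])
    q=P[k]; (a,b),r=cv2.minEnclosingCircle((np.percentile(q,[0],axis=0)[:,:2]*0+q[:,:2]).astype(np.float32))
    px=np.argwhere(k)[:,::-1].mean(0); print(tag,'n',len(q),'zmed',np.median(q[:,2]).round(4),'mean',q[:,:2].mean(0).round(4),'circ',round(a,4),round(b,4),round(r,4),'px',px.round(1)); return px
E
python3 - <<'E'
from h import *
grab('wrist','w8'); delta(.4815,-.395,.2); px=pin('w8',.4815,-.395,.099,.112)
c=load('w8'); print(ray(c,*px,.105)); u,v=px.astype(int); cv2.imwrite('pics/w8c.png',cv2.resize(c['im'][max(0,v-80):v+80,max(0,u-100):u+100],None,fx=4,fy=4,interpolation=cv2.INTER_CUBIC)); print(max(0,u-100),max(0,v-80))
E
```

```text
time: 19.0
position: [0.4598, -0.3837, 0.1998]
tool_rot: [-0.492, -3.101, -0.002]
ft_force: [-0.6, 0.0, 0.7]
grip_width: 0.999
grip_force: 0.0
t 19.05 pos [ 0.4602 -0.3832  0.2001] yaw 72.04 tilt [-0.0004  0.0014] turn 0.0 shift mm [-23.9  -4.7   0.1] q [ 0.03  0.27  0.74  1.64 -0.19  1.31  2.06] F [0.5 0.9 0.9] w 1.0002729280274798 0.0
w8 n 627 zmed 0.1053 mean [ 0.4806 -0.3959] circ 0.4815 -0.3964 0.0112 px [314.  273.6]
[ 0.4805513 -0.3959481  0.105    ]
214 193
```

View pics/w8c.png

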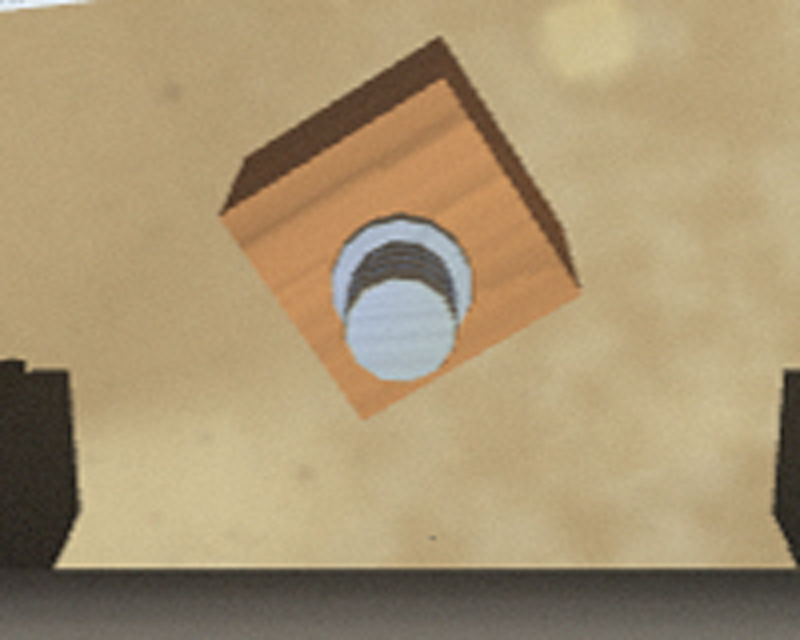

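The pin's round head is at wrist px (314,275.5), with the collar and block below it. Depth gives the head top at z = 0.105 from the wrist camera (0.103 from the top camera).

```bash
python3 -c "
from h import *
print(ray(load('w8'),314,275.5,.105)); delta(.4817,-.3964,.083)"
python3 -m handwheel '[[0.087,-0.012,-0.003,0,0,0,0],[0.087,-0.0126,-0.0028,0.01,0,0,0],[0.087,0,0,0.03,0,0,0],[0.087,0,0,0.03,0,0,0],[0.087,0,0,0.02,0,0,0],[0.087,0,0,0,0,0,0],[0.087,0,0,0,0,0,0]]'
python3 -c "
from h import *
delta(.4817,-.3964,.083)"
```

```text
[ 0.48202683 -0.39647581  0.105     ]
t 19.05 pos [ 0.4602 -0.3832  0.2001] yaw 72.04 tilt [-0.0004  0.0014] turn 0.0 shift mm [-24.6  -5.9 117.1] q [ 0.03  0.27  0.74  1.64 -0.19  1.31  2.06] F [0.5 0.9 0.9] w 1.0002729280274798 0.0
time: 19.92
position: [0.4823, -0.3982, 0.1117]
tool_rot: [0.493, 3.101, -0.001]
ft_force: [-0.7, 0.2, -0.0]
grip_width: 0.998
grip_force: 0.0
t 19.93 pos [ 0.4823 -0.3982  0.1117] yaw 71.95 tilt [ 0.0016 -0.0009] turn 0.0 shift mm [ 1.1  1.5 28.7] q [ 0.09  0.41  0.71  1.67 -0.28  1.17  2.12] F [-0.7  0.2 -0. ] w 0.9983853332402949 0.0
```

```bash
python3 -m handwheel '[[0.087,0.0008,0.0013,0.014,0,0,0],[0.087,0,0,0.014,0,0,0],[0.087,0,0,0,0,0,0],[0.087,0,0,0,0,0,0]]'
python3 -c "
from h import *
delta(.4817,-.3964,.083)"
python3 -m handwheel '[[0.01,0,0,0,0,0,0],[0.01,0,0,0,0,0,0],[0.01,0,0,0,0,0,0],[0.01,0,0,0,0,0,0],[0.01,0,0,0,0,0,0],[0.01,0,0,0,0,0,0],[0.01,0,0,0,0,0,0],[0.01,0,0,0,0,0,0]]' 30
python3 -c "
from h import *
delta(.4817,-.3964,.083)"
```

```text
time: 20.42
position: [0.4812, -0.3964, 0.0825]
tool_rot: [-0.493, -3.102, 0.0]
ft_force: [-0.5, 0.1, 0.8]
grip_width: 1.0
grip_force: 0.0
t 20.43 pos [ 0.4812 -0.3964  0.0825] yaw 71.93 tilt [-0.0001 -0.0001] turn 0.0 shift mm [-0.5  0.1 -0.5] q [ 0.09  0.43  0.69  1.7  -0.3   1.12  2.13] F [-0.5  0.1  0.8] w 1.0002103876388126 0.0
time: 21.42
position: [0.4812, -0.3962, 0.0826]
tool_rot: [0.493, 3.102, 0.0]
ft_force: [-0.0, -0.5, -0.3]
grip_width: 0.244
grip_force: 30.0
t 21.43 pos [ 0.4812 -0.3962  0.0826] yaw 71.93 tilt [0.0001 0.0001] turn 0.0 shift mm [-0.5 -0.  -0.4] q [ 0.09  0.43  0.69  1.7  -0.3   1.12  2.13] F [-0.  -0.5 -0.3] w 0.24365178189292502 29.997449247166514
```

```bash
python3 -m handwheel '[[0.01,0,0,-0.01,0,0,0],[0.01,0,0,-0.02,0,0,0],[0.01,0,0,-0.03,0,0,0],[0.01,0,0,-0.03,0,0,0],[0.01,0,0,-0.02,0,0,0],[0.01,0,0,0,0,0,0],[0.01,0,0,0,0,0,0]]' 40
python3 -c "
from h import *
delta(.5101,-.0088,.19); grab('wrist','w9'); grab('side','s9')
c=load('s9'); s=ctrl.get_state()['position']; u,v=proj(c,s-[0,0,.03]).astype(int); cv2.imwrite('pics/s9c.png',cv2.resize(c['im'][v-60:v+60,u-75:u+75],None,fx=4,fy=4,interpolation=cv2.INTER_CUBIC))
a=np.array([proj(c,s+np.array([0,0,dz])) for dz in(0,-.0716)]); print(a-[u-75,v-60])"
```

```text
time: 22.3
position: [0.4808, -0.3957, 0.1916]
tool_rot: [-0.493, -3.101, -0.001]
ft_force: [-0.5, -1.6, -1.9]
grip_width: 0.237
grip_force: 40.0
t 22.3 pos [ 0.4808 -0.3957  0.1916] yaw 71.94 tilt [-0.0012  0.0011] turn 0.0 shift mm [ 92.1 376.9   1.6] q [ 0.06  0.33  0.73  1.59 -0.23  1.31  2.08] F [-0.5 -1.6 -1.9] w 0.2373109404521489 39.99709736555815
[[75.34510257 45.72395287]
 [75.82093011 79.25054271]]
```

View pics/s9c.png

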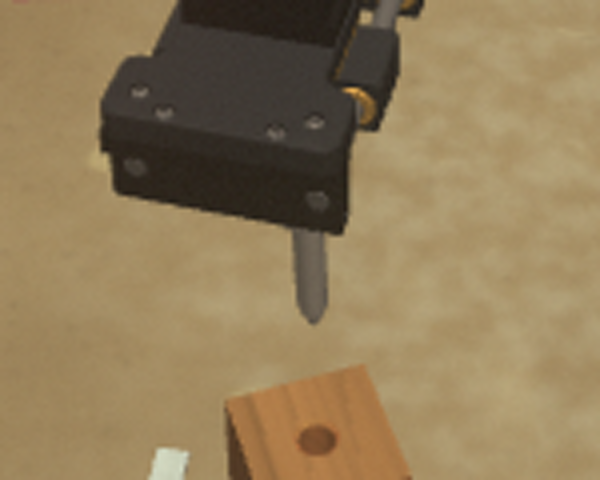

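The side crop shows the pin held, with its tip at crop (314,323), slightly right of and leaning from the predicted line. I'll measure that offset, using the block's hole at crop (317,440) to remove the camera's bias.

Run:
```python
from h import *
c=load('s9'); s=np.array([.4808,-.3957,.1916]); u0,v0=(proj(c,s-[0,0,.03]).astype(int)-[75,60])
print('hole pred',proj(c,[.4818,-.3964,.051])-[u0,v0],'seen',317/4,440/4)
g=cv2.cvtColor(c['im'],cv2.COLOR_BGR2HSV)[v0:v0+120,u0:u0+150].astype(int)
sat=g[...,1]
for r in range(60,82,2):
    row=sat[r,65:92].astype(float); w=np.clip(np.median(np.r_[row[:5],row[-5:]])-row,0,None); w[w<.35*w.max()]=0
    z=-.0716*(r-45.7)/33.5; p=proj(c,s+[0,0,z])-[u0,v0]
    print(r,(65+(w*np.arange(27)).sum()/w.sum()).round(2),p.round(2),int((w>0).sum()))
print('px/mm x',proj(c,s+[.001,0,-.07])-proj(c,s+[0,0,-.07]),proj(c,s+[0,.001,-.07])-proj(c,s+[0,0,-.07]))
```

```text
hole pred [ 77.00357138 108.50181922] seen 79.25 110.0
60 76.82 [75.69 60.31] 8
62 76.83 [75.72 62.32] 8
64 77.44 [75.75 64.32] 8
66 77.49 [75.78 66.3 ] 8
68 77.48 [75.8  68.28] 8
70 77.54 [75.83 70.24] 8
72 77.71 [75.86 72.18] 8
74 77.62 [75.89 74.12] 8
76 77.93 [75.91 76.04] 7
78 77.95 [75.94 77.95] 5
80 77.62 [75.97 79.84] 2
px/mm x [ 0.65352206 -0.03456373] [-0.03222144 -0.49845544]
```

Once the camera bias is removed, the tip lies under the TCP to within about 1 mm. I'll carry it to the stack.

```bash
python3 -m handwheel '[[0.01,0.006,0.025,0,0,0,0],[0.01,0.0095,0.039,0,0,0,0],[0.01,0.0095,0.039,0,0,0,0],[0.01,0.0095,0.039,0,0,0,0],[0.01,0.0095,0.039,0,0,0,0],[0.01,0.0095,0.039,0,0,0,0],[0.01,0.0095,0.039,0,0,0,0],[0.01,0.0095,0.039,0,0,0,0],[0.01,0.0095,0.039,0,0,0,0],[0.01,0.010,0.0399,0,0,0,0],[0.01,0,0,0.01,0,0,0],[0.01,0,0,0.01,0,0,0]]'
python3 -m handwheel '[[0.01,0,0,0.01,0,0,0],[0.01,0,0,0,0,0,0],[0.01,0,0,0,0,0,0]]'
python3 -c "
from h import *
delta(.5101,-.0088,.15)"
```

```text
time: 23.9
position: [0.5101, -0.0101, 0.1713]
tool_rot: [-0.493, -3.101, 0.002]
ft_force: [-0.6, -0.4, -1.1]
grip_width: 0.243
grip_force: 40.0
time: 24.28
position: [0.5108, -0.01, 0.1627]
tool_rot: [0.495, 3.102, 0.0]
ft_force: [0.2, -0.7, -0.8]
grip_width: 0.244
grip_force: 40.0
t 24.27 pos [ 0.5108 -0.01    0.1627] yaw 71.87 tilt [0.0003 0.    ] turn 0.0 shift mm [ 1.   0.9 12.7] q [-0.48  0.06  0.47  1.89 -0.03  1.2   1.25] F [ 0.2 -0.7 -0.8] w 0.24368140199376015 39.99643078073859
```

```bash
python3 -m handwheel '[[0.01,0.001,0.001,0.012,0,0,0],[0.01,0,0,0,0,0,0],[0.01,0,0,0,0,0,0]]'
python3 -c "
from h import *
delta(.5101,-.0088,.15); grab('side','s10')
c=load('s10'); s=ctrl.get_state()['position']; t=s-[0,0,.0716]; u,v=proj(c,t).astype(int); cv2.imwrite('pics/s10c.png',cv2.resize(c['im'][v-50:v+50,u-60:u+60],None,fx=6,fy=6,interpolation=cv2.INTER_CUBIC))
for p in(t,[.5101,-.0088,.072]): print((proj(c,p)-[u-60,v-50])*6)
p=[.5101,-.0088,.072];print(6*(proj(c,np.array(p)+[.001,0,0])-proj(c,p)),6*(proj(c,np.array(p)+[0,.001,0])-proj(c,p)))"
```

```text
time: 24.65
position: [0.51, -0.0081, 0.1505]
tool_rot: [-0.493, -3.103, 0.0]
ft_force: [0.3, 0.0, -1.3]
grip_width: 0.241
grip_force: 40.0
t 24.65 pos [ 0.51   -0.0081  0.1505] yaw 71.94 tilt [-0.0001 -0.    ] turn 0.0 shift mm [-0.3 -0.6  0.5] q [-0.48  0.07  0.47  1.9  -0.03  1.18  1.25] F [ 0.3  0.  -1.3] w 0.24124420248144485 39.99657277017832
[364.71937686 304.64560004]
[364.82275846 321.62387794]
[ 2.72844914 -0.09707297] [-0.15543163 -1.57103617]
```

View pics/s10c.png

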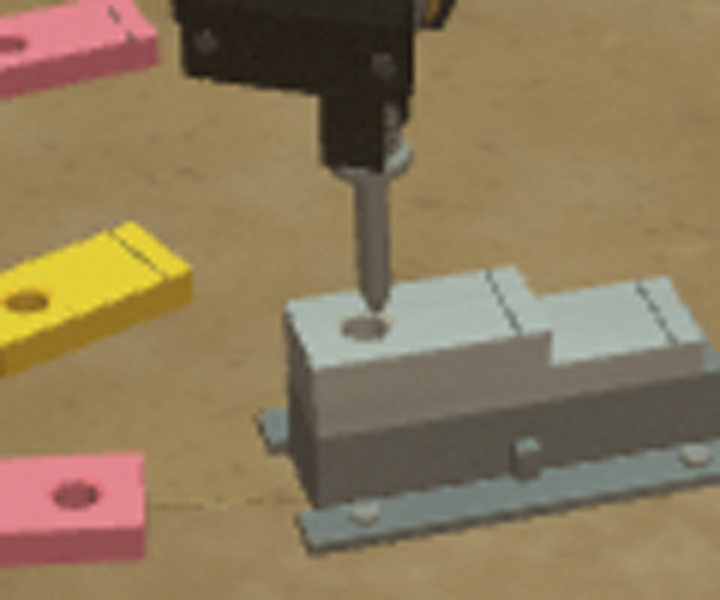

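The side crop shows the tip at (376,308) and the hole's centre at (366,327). Prediction puts both at the same column, so the tip is about 3.5 mm too far in +x. The pin had been leaning in its block. I'll fit the lean.

Run:
```python
from h import *
def fit(tag,s,z0,z1):
    c=load(tag); S=cv2.cvtColor(c['im'],cv2.COLOR_BGR2HSV)[...,1].astype(float); out=[]
    for z in np.arange(z0,z1,-.002):
        u,v=proj(c,s+[0,0,z]); r=int(round(v)); a=int(round(u))-11; row=S[r,a:a+25]
        w=np.clip(np.median(np.r_[row[:6],row[-6:]])-row,0,None); w[w<.35*w.max()]=0
        du=a+(w*np.arange(25)).sum()/w.sum()-u; k=(proj(c,s+[.001,0,z])-proj(c,s+[0,0,z]))[0]; out.append((z,du/k))
    o=np.array(out); p=np.polyfit(o[:,0]*1000,o[:,1],1); print(tag,'lean',-p[0],'x off at tip mm',np.polyval(p,-71.6),'at TCP',np.polyval(p,0)); print(o[:,1].round(1))
fit('s9',np.array([.4808,-.3957,.1916]),-.030,-.062)
fit('s10',np.array([.51,-.0081,.1505]),-.020,-.056)
```

```text
s9 lean 0.03171106797019527 x off at tip mm 3.2203295550060647 at TCP 0.9498170883400837
[1.7 1.6 1.7 2.3 2.5 2.4 2.6 2.5 2.5 2.5 2.4 2.6 2.5 2.8 2.8 2.6]
s10 lean 0.056220975705388206 x off at tip mm 4.2749878021356364 at TCP 0.24956594162984083
[1.  1.7 1.6 1.6 1.7 2.  2.1 2.1 2.5 2.2 2.5 3.1 3.1 3.  3.  3.  2.9 2.9]
```

```bash
python3 -m handwheel '[[0.01,0.0005,-0.0006,0,0,2.4,0],[0.01,0,0,0,0,0,0],[0.01,0,0,0,0,0,0],[0.01,0,0,0,0,0,0]]'
python3 -c "
from h import *
delta(.5095,-.0086,.15); grab('side','s11')
c=load('s11'); s=ctrl.get_state()['position']; t=s-[0,0,.0716]; u,v=proj(c,t).astype(int); cv2.imwrite('pics/s11c.png',cv2.resize(c['im'][v-30:v+30,u-40:u+40],None,fx=9,fy=9,interpolation=cv2.INTER_CUBIC))
for p in(t,[.5101,-.0088,.072]): print((proj(c,p)-[u-40,v-30])*9)"
```

```text
time: 25.2
position: [0.5092, -0.0084, 0.1506]
tool_rot: [-0.487, -3.062, -0.01]
ft_force: [-0.0, 0.6, -0.9]
grip_width: 0.241
grip_force: 40.0
t 25.2 pos [ 0.5092 -0.0084  0.1506] yaw 71.94 tilt [-0.0394  0.0131] turn 0.0 shift mm [-0.3 -0.1  0.6] q [-0.47  0.1   0.48  1.87 -0.06  1.22  1.28] F [-0.   0.6 -0.9] w 0.24116790137219463 39.99645031057298
[363.40383654 277.98527329]
[367.23413769 302.43581691]
```

View pics/s11c.png

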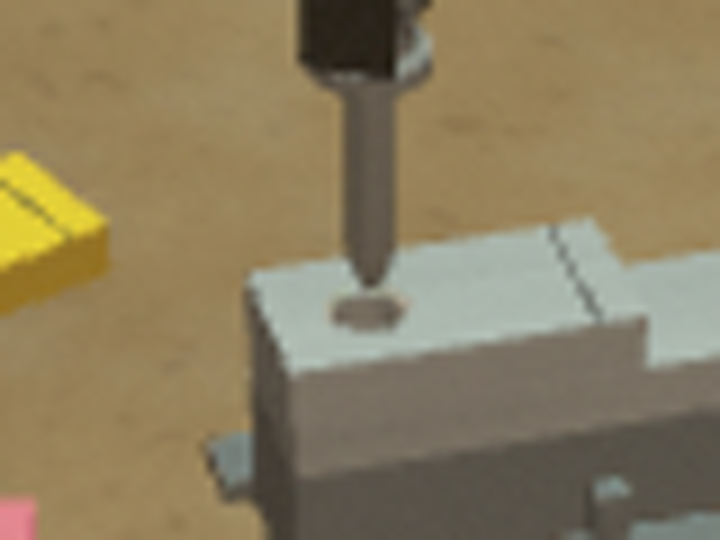

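The tip at (372,286) is now over the hole at (369,313), within about 1 mm. I'll lower it in stages, adding x shifts to keep the descent vertical.

```bash
python3 -m handwheel '[[0.01,0.0001,-0.0002,0.009,0,0,0],[0.01,-0.0003,0,0.007,0,0,0],[0.01,-0.0003,0,0.007,0,0,0],[0.01,0,0,0,0,0,0]]'
python3 -c "
from h import *
delta(.5093,-.0088,.0816)"
```

```text
time: 25.75
position: [0.5082, -0.0086, 0.1267]
tool_rot: [-0.487, -3.06, -0.009]
ft_force: [0.5, -0.6, -0.5]
grip_width: 0.239
grip_force: 40.0
t 25.75 pos [ 0.5082 -0.0086  0.1267] yaw 71.93 tilt [-0.0414  0.0127] turn 0.0 shift mm [-1.1  0.2 45.1] q [-0.47  0.13  0.48  1.9  -0.08  1.17  1.29] F [ 0.5 -0.6 -0.5] w 0.23855668161254667 39.99652122147381
```

```bash
python3 -m handwheel '[[0.01,-0.0009,0,0.006,0,0,0],[0.01,-0.0003,0,0.006,0,0,0],[0.01,-0.0003,0,0.006,0,0,0],[0.01,0,0,0,0,0,0]]'
python3 -c "
from h import *
delta(.5092,-.0088,.0816)"
```

```text
time: 26.25
position: [0.5091, -0.0089, 0.1089]
tool_rot: [-0.487, -3.061, -0.01]
ft_force: [-0.6, -0.5, -0.8]
grip_width: 0.242
grip_force: 40.0
t 26.25 pos [ 0.5091 -0.0089  0.1089] yaw 71.93 tilt [-0.041   0.0128] turn 0.0 shift mm [-0.1  0.1 27.3] q [-0.46  0.15  0.48  1.92 -0.09  1.14  1.3 ] F [-0.6 -0.5 -0.8] w 0.24187129057340706 39.99653801321983
```

Tip is at about z = 0.037, inside the foot hole with no force. I'll continue down.

```bash
python3 -m handwheel '[[0.01,-0.0003,0,0.007,0,0,0],[0.01,-0.0003,0,0.007,0,0,0],[0.01,-0.0002,0,0.005,0,0,0],[0.01,0,0,0,0,0,0]]'
python3 -c "
from h import *
delta(.5092,-.0088,.0816)"
```

```text
time: 26.75
position: [0.5092, -0.0086, 0.0899]
tool_rot: [-0.486, -3.061, -0.01]
ft_force: [0.1, 0.9, -1.0]
grip_width: 0.245
grip_force: 40.0
t 26.75 pos [ 0.5092 -0.0086  0.0899] yaw 71.94 tilt [-0.0407  0.0131] turn 0.0 shift mm [-0.1 -0.2  8.3] q [-0.46  0.17  0.48  1.94 -0.1   1.1   1.32] F [ 0.1  0.9 -1. ] w 0.24503716235332146 39.996565310284495
```

```bash
python3 -m handwheel '[[0.01,-0.0002,0,0.004,0,0,0],[0.01,-0.0001,0,0.003,0,0,0],[0.01,0,0,0.001,0,0,0],[0.01,0,0,0,0,0,0]]'
python3 -c "
from h import *
delta(.5092,-.0088,.0816)"
```

```text
time: 27.25
position: [0.5094, -0.0086, 0.0823]
tool_rot: [-0.487, -3.062, -0.011]
ft_force: [-0.3, 2.8, -2.8]
grip_width: 0.243
grip_force: 40.0
t 27.25 pos [ 0.5094 -0.0086  0.0823] yaw 71.93 tilt [-0.0399  0.0132] turn 0.0 shift mm [ 0.2 -0.3  0.7] q [-0.46  0.18  0.47  1.94 -0.11  1.08  1.32] F [-0.3  2.8 -2.8] w 0.24334679173594737 39.99869682826102
```

```bash
python3 -m handwheel '[[0.01,0,0,0.001,0,0,0],[0.01,0,0,0,0,0,0],[0.01,0,0,0,0,0,0]]'
python3 -c "
from h import *
delta(.5092,-.0088,.0816)"
python3 -m handwheel '[[0.087,0,0,0,0,0,0],[0.087,0,0,0,0,0,0],[0.087,0,0,0,0,0,0],[0.087,0,0,0,0,0,0],[0.087,0,0,0,0,0,0],[0.087,0,0,-0.02,0,0,0],[0.087,0,0,-0.04,0,0,0],[0.087,0,0,-0.04,0,-2.4,0],[0.087,0,0,0,0,0,0],[0.087,0,0,0,0,0,0],[0.087,0,0,0,0,0,0]]'
python3 - <<'E'
from h import *
delta(.51,-.0088,.2); grab('wrist','w12'); grab('side','s12')
pin('w12',.51,-.009,.098,.112)
c=load('s12');u,v=proj(c,[.53,0,.06]).astype(int); a=cv2.resize(c['im'][v-50:v+50,u-60:u+60],(480,400),interpolation=cv2.INTER_CUBIC)
b=load('w12'); u,v=proj(b,[.51,-.01,.1]).astype(int);print(u,v); b=b['im'][max(0,v-120):v+120,u-96:u+96]; b=cv2.resize(b,(320,400))
cv2.imwrite('pics/fin.png',np.hstack([a,b]))
E
```

```text
time: 27.62
position: [0.5095, -0.0086, 0.0815]
tool_rot: [-0.487, -3.062, -0.011]
ft_force: [-1.3, 2.6, -0.1]
grip_width: 0.241
grip_force: 40.0
t 27.62 pos [ 0.5095 -0.0086  0.0815] yaw 71.93 tilt [-0.0396  0.0133] turn 0.0 shift mm [ 0.3 -0.3 -0.1] q [-0.46  0.18  0.47  1.94 -0.11  1.08  1.32] F [-1.3  2.6 -0.1] w 0.2414623061890859 39.999413983896375
time: 29.0
position: [0.5127, -0.0102, 0.1801]
tool_rot: [-0.493, -3.1, 0.001]
ft_force: [-0.6, 0.1, -0.5]
grip_width: 0.997
grip_force: 0.0
t 29.0 pos [ 0.5127 -0.0102  0.1801] yaw 71.93 tilt [-0.0024 -0.0004] turn 0.0 shift mm [  2.9   0.5 -19.9] q [-0.49  0.05  0.48  1.86 -0.02  1.24  1.25] F [-0.6  0.1 -0.5] w 0.9973735679717787 0.0
w12 n 756 zmed 0.1043 mean [ 0.5096 -0.0092] circ 0.5104 -0.0094 0.0111 px [321.1 248.1]
320 247
```

View pics/fin.png

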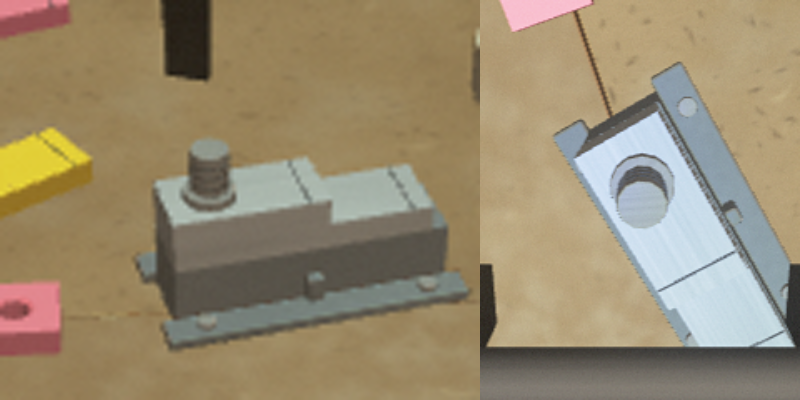

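The pin's collar sits on the short leaf, at (208,192) in the left half. The head top is at z ≈ 0.104 and at (0.5104,-0.0094) over the hole, the leaves are aligned, and the gripper is clear. I'll hand the job in.

```bash
python3 -c "
from bench import ctrl
print(ctrl.close_job())"
```

```text
the job is handed in; nothing more can be done
None
```

The stack is built and handed in at about 29 s: long leaf and short leaf lie on the foot with their holes lined up, the pin is pushed home with its collar on the short leaf, and the mug and loupe were never approached; the hand-in gave no verdict.

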